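# Fill the chocolate assortment box

### The job

Fill the open gift box: put the small round tin, the square carton, the slim carton and the oval tin each into the recess cut in its own shape, sitting flat on the recess floor, lid up. The big round tin and the long carton do not belong to this assortment: leave them standing where they are, and do not tip any pack over.

Things in the scene. Friction and masses are not known exactly. Their poses are not given: they have to be found in the camera images.
- round_tin: Small round tin, diameter 48 mm, about 90 g. Like all six packs it is 40 mm tall, with straight upright sides, a dark brown body (lower 26 mm) and a gold lid with a small brown heart on top; loose on the counter, lid up. Origin: centre of its underside; z up.
- square_carton: Small square carton, 46 x 46 mm, about 90 g. x and y are square to its sides. Like all six packs it is 40 mm tall, with straight upright sides, a dark brown body (lower 26 mm) and a gold lid with a small brown heart on top; loose on the counter, lid up. Origin: centre of its underside; z up.
- slim_carton: Slim carton, 76 x 26 mm, about 70 g. x runs along its length. Like all six packs it is 40 mm tall, with straight upright sides, a dark brown body (lower 26 mm) and a gold lid with a small brown heart on top; loose on the counter, lid up. Origin: centre of its underside; z up.
- oval_tin: Oval tin (straight parallel sides, half-round ends), 74 x 44 mm, about 110 g. x runs along its length. Like all six packs it is 40 mm tall, with straight upright sides, a dark brown body (lower 26 mm) and a gold lid with a small brown heart on top; loose on the counter, lid up. Origin: centre of its underside; z up.
- big_round_tin: Larger round tin, diameter 70 mm, about 180 g; fits none of the recesses and does not belong in the box. Like all six packs it is 40 mm tall, with straight upright sides, a dark brown body (lower 26 mm) and a gold lid with a small brown heart on top; loose on the counter, lid up. Origin: centre of its underside; z up.
- long_carton: Longer slim carton, 104 x 26 mm, about 100 g; fits none of the recesses and does not belong in the box. x runs along its length. Like all six packs it is 40 mm tall, with straight upright sides, a dark brown body (lower 26 mm) and a gold lid with a small brown heart on top; loose on the counter, lid up. Origin: centre of its underside; z up.
- round_recess: Insert with a round recess, diameter 62 mm (for the small round tin, 7 mm play each side). Kraft board 103 mm square, 14 mm thick, one of four set 2 x 2 in the black gift box base (216 mm square, walls 4 mm thick and 22 mm tall); fixed. Recess in its centre, 10 mm deep, black floor 4 mm above the origin. Origin: centre of its underside, 3 mm above the counter; z up.
- square_recess: Insert with a square recess, 60 x 60 mm, sides along x and y (for the square carton, 7 mm play each side). Kraft board 103 mm square, 14 mm thick, one of four set 2 x 2 in the black gift box base (216 mm square, walls 4 mm thick and 22 mm tall); fixed. Recess in its centre, 10 mm deep, black floor 4 mm above the origin. Origin: centre of its underside, 3 mm above the counter; z up.
- slim_recess: Insert with a slim recess, 90 mm along x by 40 mm along y (for the slim carton, 7 mm play each side). Kraft board 103 mm square, 14 mm thick, one of four set 2 x 2 in the black gift box base (216 mm square, walls 4 mm thick and 22 mm tall); fixed. Recess in its centre, 10 mm deep, black floor 4 mm above the origin. Origin: centre of its underside, 3 mm above the counter; z up.
- oval_recess: Insert with an oval recess (half-round ends), 88 mm along x by 58 mm along y (for the oval tin, 7 mm play each side). Kraft board 103 mm square, 14 mm thick, one of four set 2 x 2 in the black gift box base (216 mm square, walls 4 mm thick and 22 mm tall); fixed. Recess in its centre, 10 mm deep, black floor 4 mm above the origin. Origin: centre of its underside, 3 mm above the counter; z up.
Things that resemble listed ones, but are neither listed nor needed, are in the scene too. What is shaped like the slim_carton but pink or white is not meant. What is shaped like the slim_recess but pink is not meant.

How it is judged:
At the end, for the whole second after the job is handed in: Each of the four packs stands in its own recess: centre within 12 mm of the recess centre, underside under 3.5 mm above its floor, upright within 0.1 rad, released, at rest (below 0.02 m/s). Big round tin and long carton: upright within 0.1 rad, within 30 mm of where they began (horizontal distance between round_tin and round_recess below 0.012 m and z of round_tin in the frame of round_recess below 0.0075 m and angle between each of round_tin, square_carton, slim_carton, oval_tin, big_round_tin, long_carton's own z axis and vertical below 0.1 rad and linear speed of each of round_tin, square_carton, slim_carton, oval_tin below 0.02 m/s and contact force between each of round_tin, square_carton, slim_carton, oval_tin and the fingers below 0.05 N and horizontal distance between square_carton and square_recess below 0.012 m and z of square_carton in the frame of square_recess below 0.0075 m and horizontal distance between slim_carton and slim_recess below 0.012 m and z of slim_carton in the frame of slim_recess below 0.0075 m and horizontal distance between oval_tin and oval_recess below 0.012 m and z of oval_tin in the frame of oval_recess below 0.0075 m and distance of each of big_round_tin, long_carton from where it was at the start of the episode below 0.03 m); the robot touches nothing.
It fails at once if one of the two packs that do not belong (the big round tin, the long carton) is shifted by more than 30 mm (distance of any of big_round_tin, long_carton from where it was at the start of the episode above 0.03 m).
It fails at once if a pack is tipped over (more than 45 degrees from upright) (angle between any of round_tin, square_carton, slim_carton, oval_tin, big_round_tin, long_carton's own z axis and vertical above 0.79 rad).
It also fails if it takes over 96 s, if anything falls off the work surface, if the arm or the gripper's body presses on something with over 40 N, if the wrist force passes 120 N, or if a joint passes its speed limit or range.

### The arm

A 6-joint arm with a two-finger parallel gripper is mounted at the origin on the work surface. World frame = base frame: x ahead of the robot, y to its left, z up, the work surface at z = 0. Lengths are in m, angles in rad, forces in N, time in s.
With the tool pointing down it reaches from about 0.35 to 0.85 m from the base axis. Payload 8.1 kg.
Tool frame: the origin (TCP) lies between the finger pads; the fingertips stand 14 mm ahead of it and the grasp point (between the pads) lies 5 mm behind it (robot.tcp_to_tips is the z of the fingertips in the tool frame, in m); z points along the fingers, y is the line along which they close (so a half turn about z gives the same grasp; the last joint's range is limited). The gripper opens to 93 mm and grips with 3 to 60 N. Pads are 15 mm wide; open, the fingers measure 128 mm over their backs; the gripper's body (75 mm by 188 mm) begins 65 mm behind the grasp point.
Start: joints at [1.237, 0.13, 1.488, -0, 1.523, -0.085], TCP at [0.148, 0.582, 0.233] pointing down, gripper open.
Joint ranges: [-2.96, 2.96], [-0.89, 2.26], [0.02, 2.5], [-1.34, 4.48], [0, 2.73], [-2.66, 2.66]. Speed limits (rad/s): [2.39, 2.39, 2.79, 3.14, 3.14, 3.14].

### API

Orientations are given as a rotation vector (axis times angle).
In Python, from plant import sensors, read_camera, robot gives the robot as it stands.
- The arm moves only by the tool move_tool, called after "Emit:" as a command line: name --argument value ..., lists and objects as JSON in quotes. Schema: {"type":"object","properties":{"increments":{"type":"array","items":{"type":"number"},"minItems":5,"maxItems":100},"grip_n":{"type":"number"},"only":{"type":"string"},"quiet":{"type":"boolean"},"lines":{"type":"string"}},"required":["increments"],"additionalProperties":false}. increments is one flat list of numbers that holds 1 to 20 rows one after another, with no inner brackets; each row has 5 numbers: the finger opening in m, then dx, dy, dz in shares of the most that a row can go, 1 being 50 mm, then a turn about the tool's z in fractions of the full range, 1 being pi rad; each row shifts and turns the commanded pose from where the row before left it, along the tool's axes as they then stand; what a row does not reach is not made up. A row lasts 1/10 s, in which the tool goes at most 0.05 m and 0.15 rad, less where a joint would pass 70% of its speed; a pose out of reach is approached as far as the arm can. The fingers move at their own pace and stop on an object; grip_n is the grip in N (left out, the last holds). Time passes only in rows, so rows that do not move let the fingers close. The tool returns the time, the measured TCP pose, the force, the opening and the grip force at its end. only (a regular expression) keeps the lines of the reply that match it, lines (a string "A,B") keeps lines A to B, and quiet returns only ok. No shift or turn number may pass 1 either way. Input that does not fit is refused with a message, and nothing moves.
- sensors.read_state(): the state, without advancing time (a new reading comes with each control period).
- read_camera(name): name is "scene" or "side" or "wrist"; returns a dict with "image" (400x640x3 uint8, red, green, blue), "depth" (400x640 float32, m along the optical axis (not along the pixel's ray), 0 where there is no reading), "fx", "fy", "cx", "cy" (pixels), "R" (3x3) and "t" (3): a world point X has camera coordinates R X + t. Camera axes: x right, y down, z forward; pixel columns grow to the right and rows downward; lengths in m; the calibration is good to about 2 mm. A picture is of the moment at which its call begins.
- robot.close_job(): hands the job in; it is judged then, once.
The state is a dict: "t": time; "q": joint angles; "dq": joint speeds; "joint_torque": joint torques, N m; "tool_pos": TCP position; "orientation": TCP orientation; "force": force on the tool from outside, world axes, zero at the start; "wrist_torque": the same for the moment, N m; "opening": finger opening in m; "gripper_force": force on a finger pad.
Only numpy, scipy, OpenCV 4.12 (cv2) and the standard library are available. Lean on these libraries where they do the work, as an engineer would, in place of code of your own. Each camera call takes 0.05 s, during which the arm holds its last target. There are 200 camera calls.

## Working session

There is one attempt and no reset: what is moved stays moved. The work goes in short steps, Python scripts to look and compute and a tool call to move; the robot and the scene stay as the last step left them, time stands still between calls to the robot, and variables do not carry over. Pictures are saved under pics/ and viewed, at most 14 in all, crops included, and the job is handed in when it is done.

```bash
ls; mkdir -p pics
```

Run:
```python
from plant import sensors, read_camera, robot
import cv2,numpy as np
for n in ["scene","side","wrist"]:
    c=read_camera(n); cv2.imwrite(f"pics/{n}0.png",c["image"][...,::-1])
    R=np.array(c["R"]);t=np.array(c["t"]); print(n,c["fx"],c["cx"],c["cy"],"cam pos",-R.T@t,"fwd",R[2], (c["depth"]>0).mean())
    np.savez(f"pics/{n}0.npz",**c)
s=sensors.read_state();print(s["t"],s["tool_pos"],s["orientation"],s["opening"])
```

```text
pics
scene 506.1955801601157 302.8012857857476 205.90364335404618 cam pos [ 1.13129001 -0.68378412  0.91539139] fwd [-0.46173793  0.56711392 -0.68204097] 0.99603125
side 466.8868079908507 317.1969350179425 193.97065783707265 cam pos [ 0.47502368 -0.97921278  0.80080698] fwd [ 0.06503416  0.7995186  -0.59711017] 0.99602734375
wrist 312.730956945391 321.6966931340657 200.86271605185036 cam pos [0.06644767 0.60161479 0.3839792 ] fwd [ 0.28563843 -0.07371429 -0.95549824] 0.99607421875
0.15 [0.14759895 0.58114139 0.23184286] [-3.89827296e-01 -3.11699781e+00  2.15177708e-03] 0.09325325766929081
```

View pics/scene0.png

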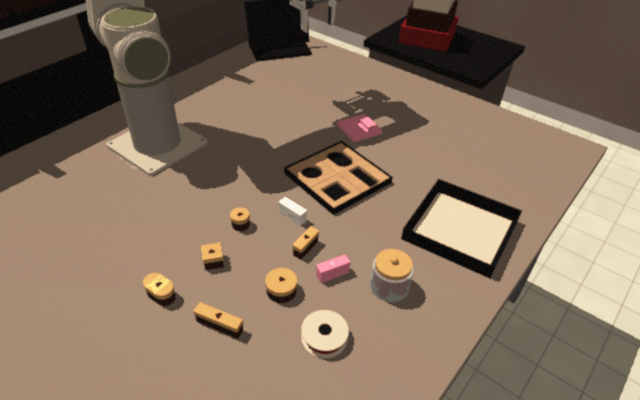

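View pics/side0.png

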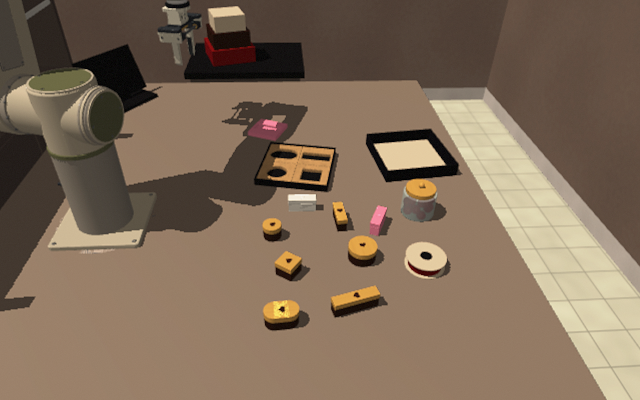

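The scene shows six gold-lidded packs: small round (240,216), square (212,252), oval (159,287), long (218,318), big round (281,282) and slim (306,241). The lookalikes are pink (333,268) and white (292,210), with a pink tile at (358,127). The gift box is at (338,175). The side view agrees. Next I'll measure them from both views.

Create h.py:
```python
import numpy as np,cv2
def ray(c,uv,z):
    """cast pixels (N,2) onto plane height z -> xy"""
    R=np.array(c["R"]);C=-R.T@np.array(c["t"])
    uv=np.atleast_2d(uv).astype(float)
    d=np.c_[(uv[:,0]-c["cx"])/c["fx"],(uv[:,1]-c["cy"])/c["fy"],np.ones(len(uv))]@R
    return C+d*((z-C[2])/d[:,2:])
def dirs(c,uv):
    R=np.array(c["R"]);C=-R.T@np.array(c["t"])
    d=R.T@np.array([(uv[0]-c["cx"])/c["fx"],(uv[1]-c["cy"])/c["fy"],1]);return C,d/np.linalg.norm(d)
def tri(c1,p1,c2,p2):
    A,a=dirs(c1,p1);B,b=dirs(c2,p2)
    s=np.linalg.lstsq(np.c_[a,-b],B-A,rcond=None)[0]
    P,Q=A+s[0]*a,B+s[1]*b
    return (P+Q)/2,np.linalg.norm(P-Q)
def cloud(c):
    R=np.array(c["R"]);t=np.array(c["t"]);d=c["depth"]
    v,u=np.indices(d.shape)
    X=np.stack([(u-c["cx"])/c["fx"]*d,(v-c["cy"])/c["fy"]*d,d],-1)
    return (X-t)@R
def proj(c,P):
    p=np.array(c["R"])@P+np.array(c["t"]);return np.array([c["fx"]*p[0]/p[2]+c["cx"],c["fy"]*p[1]/p[2]+c["cy"]])
```

Run:
```python
from h import *
cs={n:dict(np.load(f"pics/{n}0.npz")) for n in("scene","side")}
for n,c in cs.items():
    W=cloud(c); hsv=cv2.cvtColor(c["image"],cv2.COLOR_RGB2HSV)
    print(n,"counter z",np.median(W[250:380,250:330,2]))
    gold=(hsv[...,0]>10)&(hsv[...,0]<32)&(hsv[...,1]>140)&(hsv[...,2]>100)&(W[...,0]>0)&(W[...,0]<.95)&(abs(W[...,1])<.6)&(W[...,2]>.015)&(W[...,2]<.06)
    m=cv2.morphologyEx(gold.astype(np.uint8),cv2.MORPH_CLOSE,np.ones((5,5)))
    k,L,st,ce=cv2.connectedComponentsWithStats(m)
    for i in range(1,k):
        if st[i,4]<60: continue
        P=W[L==i]; z=np.percentile(P[:,2],75)
        T=(P[P[:,2]>z-.004][:,:2]*1000).astype(np.float32)
        r=cv2.minAreaRect(T)
        print(ce[i].round(),st[i,4],"z%.1f"%(z*1000),"c",np.round(r[0],1),"size",np.round(r[1],1),"ang%.1f"%r[2])
```

```text
scene counter z 0.0008796932145728802
[240. 216.] 213 z40.7 c [ 770.3 -383.6] size [ 42.4 938. ] ang47.7
[306. 239.] 244 z40.7 c [ 850.7 -353.9] size [ 54.7 864.4] ang36.8
[212. 253.] 303 z40.8 c [ 801.  -431.9] size [ 41.9 829.8] ang55.6
[281. 282.] 648 z41.2 c [ 872.4 -424. ] size [ 63.3 731.4] ang40.6
[159. 288.] 273 z40.4 c [ 460.7 -352.5] size [71.2 40.6] ang4.3
[218. 317.] 582 z40.8 c [ 868.9 -474.8] size [ 86.8 665.2] ang58.9
side counter z 0.0011785324971676527
[303. 164.] 1396 z19.4 c [ 458.1 -315. ] size [1315.1  190.4] ang83.2
[340. 212.] 236 z41.7 c [ 555.2 -489.7] size [991.4  37.7] ang82.9
[271. 225.] 240 z41.6 c [434.9 -81.7] size [42.7 50.3] ang0.0
[362. 247.] 551 z41.5 c [ 652.2 -169.9] size [67.  67.3] ang0.7
[287. 262.] 361 z41.6 c [ 460.2 -579.6] size [797.8  57. ] ang88.0
[355. 297.] 617 z41.3 c [ 614.9 -322.1] size [104.1  27.9] ang15.5
[281. 311.] 669 z41.5 c [ 448.  -652.1] size [652.5  71.5] ang88.5
```

Run:
```python
import cv2
a=cv2.imread("pics/scene0.png")[120:350,120:420];cv2.imwrite("pics/crop0.png",cv2.resize(a,(780,598),interpolation=cv2.INTER_CUBIC))
```

```text
(no output)
```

View pics/crop0.png

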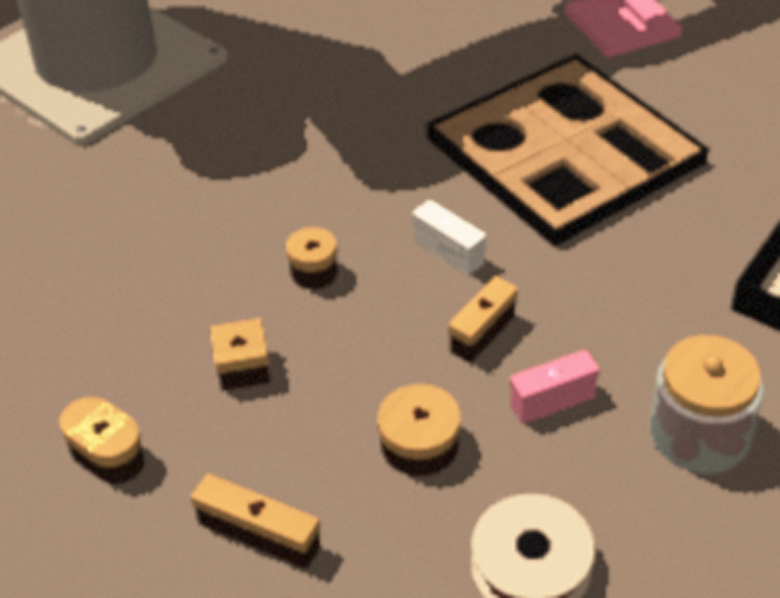

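The crop confirms them: the slim gold carton is at crop (483,312) and is the shorter one. The long carton is at (255,515), and the white and pink lookalikes are at (450,235) and (555,385). The recesses are round (498,135), oval (572,100), slim (632,145) and square (562,185).

Run:
```python
from h import *
cs={n:dict(np.load(f"pics/{n}0.npz")) for n in("scene","side")}
cen={}
for n,c in cs.items():
    W=cloud(c); hsv=cv2.cvtColor(c["image"],cv2.COLOR_RGB2HSV)
    ok=c["depth"]>.1
    box=(W[...,0]>0)&(W[...,0]<.95)&(abs(W[...,1])<.6)&ok
    gold=(hsv[...,0]>10)&(hsv[...,0]<32)&(hsv[...,1]>140)&(hsv[...,2]>100)&box&(W[...,2]>.022)&(W[...,2]<.06)
    m=cv2.morphologyEx(gold.astype(np.uint8),cv2.MORPH_CLOSE,np.ones((5,5)))
    k,L,st,ce=cv2.connectedComponentsWithStats(m)
    cen[n]=[]
    for i in range(1,k):
        if st[i,4]<60: continue
        P=W[(L==i)&ok]; z=np.percentile(P[:,2],75)
        sel=(L==i)&ok&(abs(W[...,2]-z)<.004)
        r=cv2.minAreaRect((W[sel][:,:2]*1000).astype(np.float32))
        v,u=np.nonzero(sel); px=((u.min()+u.max())/2,(v.min()+v.max())/2)
        px=(u.mean(),v.mean())
        cen[n].append((px,np.array(r[0])))
        print(n,ce[i].round(),"z%.1f"%(z*1000),"c",np.round(r[0],1),"size",np.round(r[1],1),"ang%.1f"%r[2])
    # box region
    B=(hsv[...,0]<25)&(hsv[...,1]>90)&(hsv[...,2]>70)&ok&(abs(W[...,2]-.018)<.004)&(W[...,1]>0)&(W[...,0]>.2)&(W[...,0]<.8)&(W[...,1]<.5)
    k,L,st,ce=cv2.connectedComponentsWithStats(cv2.morphologyEx(B.astype(np.uint8),cv2.MORPH_CLOSE,np.ones((3,3))))
    i=1+np.argmax(st[1:,4]); S=(L==i)&B
    r=cv2.minAreaRect((W[S][:,:2]*1000).astype(np.float32));print(n,"kraft z%.1f"%(np.median(W[S][:,2])*1e3),r)
    rim=ok&(abs(W[...,2]-.0235)<.0035)&(hsv[...,2]<60)&(np.hypot(W[...,0]-r[0][0]/1e3,W[...,1]-r[0][1]/1e3)<.17)
    print(n,"rim",rim.sum(),cv2.minAreaRect((W[rim][:,:2]*1000).astype(np.float32)))
    # holes: floor
    F=ok&(abs(W[...,2]-.0085)<.003)&(hsv[...,2]<60)&(np.hypot(W[...,0]-r[0][0]/1e3,W[...,1]-r[0][1]/1e3)<.1)
    k,L,st,ce=cv2.connectedComponentsWithStats(F.astype(np.uint8))
    for i in range(1,k):
        if st[i,4]>40: print("  floor",ce[i].round(),st[i,4],"z%.1f"%(np.median(W[L==i][:,2])*1e3),cv2.minAreaRect((W[L==i][:,:2]*1000).astype(np.float32)))
for p,a in cen["scene"]:
    q,b=min(cen["side"],key=lambda e:np.linalg.norm(e[1]-a))
    X,g=tri(cs["scene"],p,cs["side"],q);print("tri",np.round(X*1000,1),"gap %.1f"%(g*1e3))
```

```text
scene [240. 216.] z40.7 c [439.2 -81.9] size [42.1 40.2] ang41.6
scene [306. 239.] z40.7 c [614.4 -36.6] size [24.5 71.8] ang4.9
scene [212. 253.] z40.7 c [ 478.  -210.8] size [41.7 46.5] ang56.8
scene [281. 282.] z41.2 c [ 656.  -170.7] size [64.2 64. ] ang28.8
scene [159. 288.] z40.4 c [ 460.7 -352.5] size [71.2 40.6] ang4.3
scene [218. 317.] z40.7 c [ 617.7 -323. ] size [102.1  24.7] ang15.3
scene kraft z17.3 ((510.01123046875, 230.97816467285156), (214.4996337890625, 212.03924560546875), 78.04586029052734)
scene rim 168 ((509.1097717285156, 230.23193359375), (221.751708984375, 219.61122131347656), 78.48182678222656)
  floor [340. 159.] 135 z7.8 ((466.1995544433594, 296.4855651855469), (44.98417282104492, 68.64311981201172), 79.80216979980469)
  floor [311. 172.] 107 z7.8 ((443.9014892578125, 196.15438842773438), (48.83464813232422, 41.50993728637695), 41.86639404296875)
  floor [363. 177.] 130 z8.0 ((568.4083251953125, 275.88824462890625), (25.96405029296875, 75.26924133300781), 78.00799560546875)
  floor [335. 191.] 173 z7.7 ((545.8812255859375, 172.548095703125), (47.9612236022
[... 689 characters left out ...]
07 z8.5 ((468.79351806640625, 298.5608215332031), (37.13193893432617, 73.49357604980469), 84.5773696899414)
  floor [314. 157.] 70 z8.9 ((563.3117065429688, 277.26629638671875), (22.324504852294922, 73.30255126953125), 78.121337890625)
  floor [276. 173.] 104 z8.6 ((445.18536376953125, 195.016357421875), (52.95650863647461, 43.313575744628906), 10.490246772766113)
  floor [310. 176.] 135 z8.5 ((546.3436279296875, 173.45669555664062), (43.41179275512695, 55.65000534057617), 73.94559478759766)
tri [435.7 -78.7  36.1] gap 3.0
tri [612.8 -31.3  35. ] gap 1.9
tri [ 473.8 -207.    34.5] gap 2.7
tri [ 653.2 -168.4   36.9] gap 2.4
tri [ 457.6 -347.5   31.7] gap 5.3
tri [ 615.2 -319.5   34. ] gap 2.9
```

Both views agree on heights: counter about 1 mm, lids about 41 mm, kraft about 17.5 mm and floors about 8 mm. Triangulated centroids come out at 32–37 mm because they include some of the lid side. I'll move the wrist camera over the box to refine the recesses.

Careful with the scale: shifts go in shares of 50 mm and turns go in shares of pi rad. That gives: -0.039 m is -0.78, -0.023 m is -0.46, -0.04 rad / 3.1416 = -0.0127.

Emit:
move_tool --increments '[0.093, -0.78, -0.46, 0, 0, 0.093, -0.78, -0.46, 0, 0, 0.093, -0.78, -0.46, 0, 0, 0.093, -0.78, -0.46, 0, 0, 0.093, -0.78, -0.46, 0, 0, 0.093, -0.78, -0.46, 0, 0, 0.093, -0.78, -0.46, 0, 0, 0.093, -0.78, -0.46, 0, 0, 0.093, -0.78, -0.46, 0, 0, 0.093, -0.78, -0.46, 0, 0, 0.093, -0.78, -0.46, 0, 0, 0.093, 0, 0, 0, -0.0127, 0.093, 0, 0, 0, 0, 0.093, 0, 0, 0, 0]' --grip_n 20

```text
t: 1.55
tool_pos: [0.5008, 0.2309, 0.2323]
orientation: [-0.329, -3.124, 0.0]
force: [-0.1, -0.3, 0.7]
opening: 0.093
gripper_force: 0.0
```

Add to h.py:
```python
def snap(name,n):
    from plant import read_camera
    c=read_camera(name);cv2.imwrite(f"pics/{n}.png",c["image"][...,::-1]);np.savez(f"pics/{n}.npz",**c);return c
def to(x,y,z,yaw):
    """tool-axis shift to world x,y,z (mm) and tool y at world yaw (deg)"""
    from plant import sensors
    from scipy.spatial.transform import Rotation as Ro
    s=sensors.read_state();R=Ro.from_rotvec(s["orientation"]).as_matrix()
    d=R.T@(np.array([x,y,z])/1e3-s["tool_pos"]);y0=np.degrees(np.arctan2(R[1,1],R[0,1]))
    print("tcp",np.round(s["tool_pos"]*1e3,1),"yaw %.1f"%y0,"tilt %.2f"%np.degrees(np.arccos(-R[2,2])),"-> shift mm",np.round(d*1e3,1),"turn %.3f"%np.radians(y0-yaw),"open %.1f"%(s["opening"]*1e3),"t",s["t"])
```

Run:
```python
from h import *
c=snap("wrist","w1");to(500,230,230,78)
c=dict(np.load("pics/scene0.npz"))
W=cloud(c)
print("white",ray(c,[(292,210)],.035),"pink",ray(c,[(333,266)],.038),"jar z",W[255:300,375:412].reshape(-1,3).max(0),np.median(W[262,385:400],0))
```

```text
tcp [500.7 231.2 232.4] yaw 78.0 tilt 0.03 -> shift mm [ 0.4 -1.3  2.4] turn 0.001 open 92.9 t 1.6
white [[0.52436356 0.01876436 0.035     ]] pink [[ 0.71653671 -0.06209337  0.038     ]] jar z [1.13129001 0.11359388 0.91539139] [ 0.83079165 -0.0078132   0.08575422]
```

View pics/w1.png

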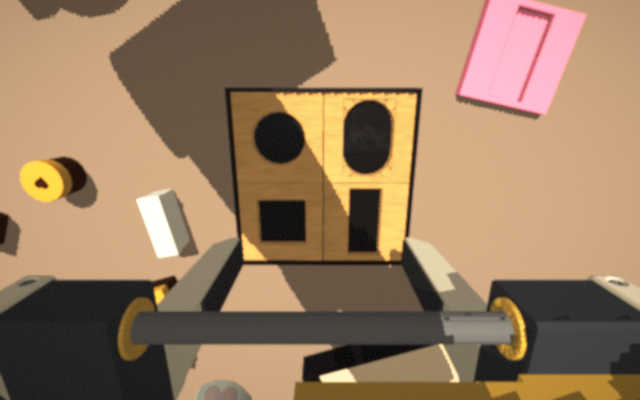

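The wrist view shows all four recesses clearly: round (280,137), oval (367,137), square (282,221) and slim (365,220). The pink lookalike tile is at (520,55), outside the box.

Run:
```python
from h import *
c=dict(np.load("pics/w1.npz")); g=cv2.cvtColor(c["image"],cv2.COLOR_RGB2HSV)[...,2]
m=np.zeros_like(g);m[93:260,235:415]=(g[93:260,235:415]<70)
k,L,st,ce=cv2.connectedComponentsWithStats(cv2.morphologyEx(m,cv2.MORPH_OPEN,np.ones((3,3))))
W=cloud(c)
for i in range(1,k):
    if st[i,4]<600: continue
    cn=cv2.findContours((L==i).astype(np.uint8),0,2)[0][0].reshape(-1,2)
    out=[]
    for z in(.007,.017):
        r=cv2.minAreaRect((ray(c,cn,z)[:,:2]*1e3).astype(np.float32));out.append((np.round(r[0],1),np.round(r[1],1),round(r[2],1)))
    print(ce[i].round(),"zdepth %.1f"%(np.median(W[L==i][:,2])*1e3),out)
b=np.array([509,230.5]);a=np.radians(78);u=np.array([np.cos(a),np.sin(a)]);v=np.array([u[1],-u[0]])
for n,s,t in(("sq",-1,1),("slim",1,1),("round",-1,-1),("oval",1,-1)):print(n,b+51.5*(s*u+t*v))
# side walls of outer black box
e=[(228,90),(420,90),(238,262),(410,262)]
P=ray(c,e,.0225)*1e3;print("rim corners",P.round(1),"mean",P.mean(0))
```

```text
[367. 137.] zdepth 7.6 [(array([467.8, 293.3]), array([53. , 82.2]), 79.2), (array([466.5, 292.1]), array([51.6, 80. ]), 79.2)]
[279. 138.] zdepth 7.5 [(array([445.7, 190.5]), array([57.4, 57.4]), 77.9), (array([445., 192.]), array([55.9, 55.9]), 77.9)]
[363. 220.] zdepth 7.7 [(array([571.1, 270.1]), array([36.1, 84.1]), 77.7), (array([567.1, 269.5]), array([35.1, 81.8]), 77.7)]
[282. 220.] zdepth 7.6 [(array([548.5, 168.4]), array([57.3, 53.6]), 77.9), (array([545.1, 170.5]), array([55.8, 52.2]), 77.9)]
sq [548.66714936 169.41794649]
slim [570.08205351 270.16714936]
round [447.91794649 190.83285064]
oval [469.33285064 291.58205351]
rim corners [[382.8 151.4  22.5]
 [426.7 356.5  22.5]
 [586.2 102.2  22.5]
 [632.7 319.   22.5]] mean [507.10668072 232.25265909  22.5       ]
```

```bash
python3 -c "
from h import *
to(450,-120,230,78)"
```

```text
tcp [500.7 231.2 232.4] yaw 78.0 tilt 0.03 -> shift mm [ -23.3 -354.1    2.4] turn 0.001 open 92.9 t 1.6
```

Scaled: -0.044 m is -0.88, -0.003 m is -0.06.

Emit:
move_tool --increments '[0.093, -0.06, -0.88, 0, 0, 0.093, -0.06, -0.88, 0, 0, 0.093, -0.06, -0.88, 0, 0, 0.093, -0.06, -0.88, 0, 0, 0.093, -0.06, -0.88, 0, 0, 0.093, -0.06, -0.88, 0, 0, 0.093, -0.06, -0.88, 0, 0, 0.093, -0.06, -0.88, 0, 0, 0.093, 0, 0, 0, 0, 0.093, 0, 0, 0, 0]'

```text
t: 2.6
tool_pos: [0.4516, -0.1185, 0.2327]
orientation: [0.33, 3.124, 0.001]
force: [-0.3, -0.0, 0.6]
opening: 0.0929
gripper_force: 0.0
```

Run:
```python
from h import *
c=snap("wrist","w2");W=cloud(c);ok=c["depth"]>.05
hsv=cv2.cvtColor(c["image"],cv2.COLOR_RGB2HSV)
gold=(hsv[...,0]>10)&(hsv[...,0]<32)&(hsv[...,1]>140)&(hsv[...,2]>90)&ok&(abs(W[...,2]-.041)<.005)
m=cv2.morphologyEx(gold.astype(np.uint8),cv2.MORPH_CLOSE,np.ones((5,5)))
k,L,st,ce=cv2.connectedComponentsWithStats(m)
for i in range(1,k):
    if st[i,4]<200: continue
    cn=cv2.findContours((L==i).astype(np.uint8),0,2)[0][0].reshape(-1,2)
    r=cv2.minAreaRect((ray(c,cn,.04)[:,:2]*1e3).astype(np.float32))
    print(ce[i].round(),st[i,:4],"z%.1f"%(np.median(W[(L==i)&gold][:,2])*1e3),np.round(r[0],1),np.round(r[1],1),round(r[2],1))
to(437,-82,230,78)
```

```text
[352. 159.] [331 138  43  42] z40.1 [433.4 -80.1] [46.8 45.7] 77.9
[250. 213.] [226 190  49  48] z40.1 [ 471.5 -208.6] [45.6 47.1] 53.8
[131. 223.] [106 195  51  58] z40.0 [ 455.2 -348.7] [73.9 46.9] 2.9
[398. 291.] [382 279  34  25] z40.3 [610.3 -53.4] [28.9 38.4] 4.9
[213. 350.] [200 344  27  17] z40.2 [ 648.4 -310.2] [28.6 28.7] 15.4
[316. 348.] [297 344  40  10] z40.4 [ 676.8 -174. ] [52.5 14.9] 77.8
tcp [ 451.8 -117.7  232.7] yaw 78.0 tilt 0.03 -> shift mm [21.9 31.8  2.7] turn 0.001 open 93.0 t 2.65
```

View pics/w2.png

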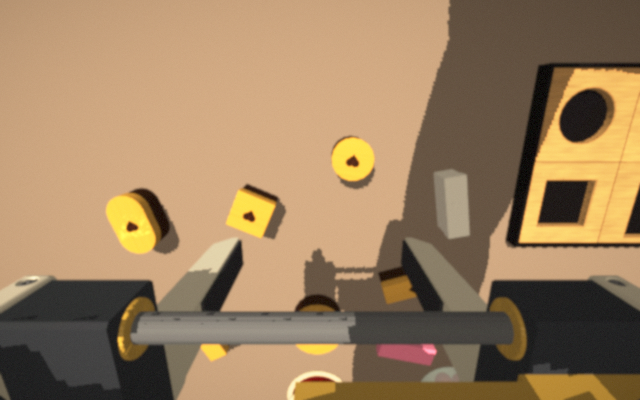

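Wrist view: round tin (352,159), square carton (250,213), oval tin (131,223). All heights are 40 mm and the positions agree with the other cameras within about 3 mm. I'll grasp the round tin first.

Scaled: 0.045 m is 0.9, 0.03 m is 0.6.

Emit:
move_tool --increments '[0.085, 0.24, 0.32, 0.6, 0, 0.085, 0.23, 0.32, 0.6, 0, 0.085, 0, 0, 0.9, 0, 0.085, 0, 0, 0.9, 0, 0.085, 0, 0, 0.6, 0, 0.085, 0, 0, 0.36, 0, 0.085, 0, 0, 0, 0, 0.03, 0, 0, 0, 0, 0.03, 0, 0, 0, 0, 0.03, 0, 0, 0, 0, 0.03, 0, 0, 0, 0, 0.03, 0, 0, 0, 0]' --grip_n 20

```text
t: 3.85
tool_pos: [0.4359, -0.0826, 0.0353]
orientation: [0.328, 3.123, -0.0]
force: [0.0, 0.1, 0.3]
opening: 0.0495
gripper_force: 0.3
```

```bash
python3 -c "
from h import *
to(447,190.8,130,78)"
```

```text
tcp [435.9 -82.6  35.3] yaw 78.0 tilt 0.07 -> shift mm [ 45.7 269.8 -94.7] turn 0.000 open 49.5 t 3.85
```

Scaled: -0.05 m is -1, 0.0385 m is 0.77.

Emit:
move_tool --increments '[0.03, 0, 0, 0, 0, 0.03, 0, 0, 0, 0, 0.03, 0, 0, -0.9, 0, 0.03, 0, 0, -1, 0, 0.03, 0.13, 0.77, 0, 0, 0.03, 0.13, 0.77, 0, 0, 0.03, 0.13, 0.77, 0, 0, 0.03, 0.13, 0.77, 0, 0, 0.03, 0.13, 0.77, 0, 0, 0.03, 0.13, 0.77, 0, 0, 0.03, 0.13, 0.77, 0, 0, 0.03, 0, 0, 0, 0, 0.03, 0, 0, 0, 0]'

```text
t: 5.15
tool_pos: [0.4461, 0.191, 0.129]
orientation: [-0.324, -3.124, 0.002]
force: [0.1, -1.0, -1.2]
opening: 0.0472
gripper_force: 20.0
```

```bash
python3 -c "
from h import *
to(447,190.8,44,78)
snap('wrist','w3')"
```

```text
tcp [446.1 191.  129. ] yaw 78.2 tilt 0.08 -> shift mm [-1.   0.1 85. ] turn 0.003 open 47.2 t 5.15
```

View pics/w3.png

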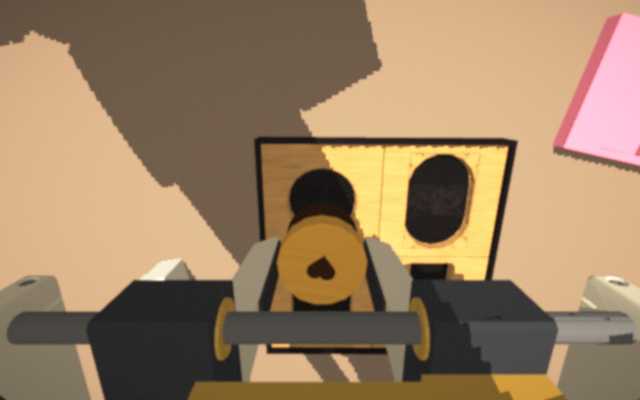

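The small round tin is held at (322,262), directly in line with its recess. Lowering it and releasing.

Scaled: -0.05 m is -1, -0.03 m is -0.6.

Emit:
move_tool --increments '[0.03, -0.02, 0, 0.6, 0, 0.03, 0, 0, 0.6, 0, 0.03, 0, 0, 0.3, 0, 0.03, 0, 0, 0.2, 0, 0.03, 0, 0, 0, 0, 0.03, 0, 0, 0, 0, 0.07, 0, 0, 0, 0, 0.07, 0, 0, 0, 0, 0.07, 0, 0, 0, 0, 0.07, 0, 0, -0.6, 0, 0.07, 0, 0, -1, 0, 0.093, 0, 0, -1, 0, 0.093, 0, 0, -1, 0, 0.093, 0, 0, 0, 0]'

```text
t: 6.6
tool_pos: [0.4517, 0.1918, 0.2337]
orientation: [0.326, 3.112, 0.009]
force: [1.0, -0.0, -0.3]
opening: 0.0891
gripper_force: 0.0
```

Run:
```python
from h import *
c=snap("wrist","w4");to(474,-210,150,55)
W=cloud(c);hsv=cv2.cvtColor(c["image"],cv2.COLOR_RGB2HSV)
gold=(abs(W[...,2]-.047)<.008)&(hsv[...,1]>120)&(hsv[...,2]>60)&(abs(W[...,1]-.19)<.06)&(c["depth"]>.05)&(abs(W[...,0]-.447)<.06)
r=cv2.minAreaRect((W[gold][:,:2]*1e3).astype(np.float32));print("placed round",r,"z",np.median(W[gold][:,2]))
```

```text
tcp [450.3 191.3 229.8] yaw 78.1 tilt 0.53 -> shift mm [-105.6 -388.1   78.9] turn 0.402 open 91.2 t 6.65
placed round ((445.6182556152344, 190.16259765625), (46.5396614074707, 47.403968811035156), 78.76087951660156) z 0.04714626531784573
```

Round tin is seated: centre (445.6,190.2), top at 47.1 mm, which matches 7 + 40. Next is the square carton.

Scaled: -0.0388 m is -0.776, 0.008 m is 0.16, 0.134 rad / 3.1416 = 0.0427.

Emit:
move_tool --increments '[0.085, -0.21, -0.776, 0.16, 0, 0.085, -0.21, -0.776, 0.16, 0, 0.085, -0.21, -0.776, 0.16, 0, 0.085, -0.21, -0.776, 0.16, 0, 0.085, -0.21, -0.776, 0.16, 0, 0.085, -0.21, -0.776, 0.16, 0, 0.085, -0.21, -0.776, 0.16, 0, 0.085, -0.21, -0.776, 0.16, 0, 0.085, -0.21, -0.776, 0.16, 0, 0.085, -0.21, -0.776, 0.16, 0, 0.085, 0, 0, 0, 0.0427, 0.085, 0, 0, 0, 0.0427, 0.085, 0, 0, 0, 0.0427, 0.085, 0, 0, 0, 0, 0.085, 0, 0, 0, 0]'

```text
t: 8.15
tool_pos: [0.4694, -0.2105, 0.1436]
orientation: [-0.938, -2.997, -0.0]
force: [-0.8, 0.2, -0.7]
opening: 0.0853
gripper_force: 0.0
```

Run:
```python
from h import *
c=snap("wrist","w5");to(474,-210,35,55)
W=cloud(c);hsv=cv2.cvtColor(c["image"],cv2.COLOR_RGB2HSV)
m=(abs(W[...,2]-.040)<.004)&(hsv[...,1]>120)&(hsv[...,2]>60)&(abs(W[...,1]+.21)<.06)&(c["depth"]>.05)&(abs(W[...,0]-.474)<.06)
v,u=np.nonzero(m)
r=cv2.minAreaRect((ray(c,np.c_[u,v],.04)[:,:2]*1e3).astype(np.float32));print("square",r,"z",np.median(W[m][:,2]),u.mean(),v.mean())
```

```text
tcp [ 469.6 -210.6  143.9] yaw 55.2 tilt 0.07 -> shift mm [ -3.4   3.  108.9] turn 0.004 open 85.0 t 8.2
square ((472.03912353515625, -208.46188354492188), (44.977359771728516, 46.59665298461914), 54.02371597290039) z 0.0401700694480204 325.81408345752607 206.4452309985097
```

Scaled: -0.05 m is -1, -0.045 m is -0.9, -0.136 rad / 3.1416 = -0.0433.

Emit:
move_tool --increments '[0.085, -0.05, 0.06, 0.6, 0.0032, 0.085, 0, 0, 0.7, 0, 0.085, 0, 0, 0.6, 0, 0.085, 0, 0, 0.28, 0, 0.085, 0, 0, 0, 0, 0.03, 0, 0, 0, 0, 0.03, 0, 0, 0, 0, 0.03, 0, 0, 0, 0, 0.03, 0, 0, 0, 0, 0.03, 0, 0, 0, 0, 0.03, 0, 0, 0, 0, 0.03, 0, 0, 0, 0, 0.03, 0, 0, -0.9, 0, 0.03, 0, 0, -1, 0, 0.03, 0, 0, 0, -0.0433, 0.03, 0, 0, 0, -0.0433, 0.03, 0, 0, 0, -0.0433, 0.03, 0, 0, 0, 0]'

```text
t: 10.0
tool_pos: [0.4735, -0.2098, 0.1304]
orientation: [-0.33, -3.124, -0.0]
force: [-1.3, -0.2, -0.8]
opening: 0.0458
gripper_force: 20.0
```

```bash
python3 -c "
from h import *
to(548,169.3,130,78)"
```

```text
tcp [ 473.5 -209.8  130.4] yaw 77.9 tilt 0.03 -> shift mm [  6.4 386.3   0.4] turn -0.001 open 45.8 t 10.0
```

Scaled: 0.0386 m is 0.772, 0.0006 m is 0.012.

Emit:
move_tool --increments '[0.03, 0.012, 0.772, 0, 0, 0.03, 0.012, 0.772, 0, 0, 0.03, 0.012, 0.772, 0, 0, 0.03, 0.012, 0.772, 0, 0, 0.03, 0.012, 0.772, 0, 0, 0.03, 0.012, 0.772, 0, 0, 0.03, 0.012, 0.772, 0, 0, 0.03, 0.012, 0.772, 0, 0, 0.03, 0.012, 0.772, 0, 0, 0.03, 0.012, 0.772, 0, 0, 0.03, 0, 0, 0, 0, 0.03, 0, 0, 0, 0]'

```text
t: 11.2
tool_pos: [0.549, 0.1694, 0.13]
orientation: [-0.335, -3.123, 0.001]
force: [0.1, -0.5, -0.6]
opening: 0.0458
gripper_force: 20.0
```

Run:
```python
from h import *
to(548,169.3,44,78)
c=snap('wrist','w6');W=cloud(c);hsv=cv2.cvtColor(c["image"],cv2.COLOR_RGB2HSV)
m=(abs(W[...,2]-.135)<.006)&(hsv[...,1]>120)&(hsv[...,2]>60)&(c["depth"]>.05)&(np.hypot(W[...,0]-.548,W[...,1]-.169)<.05)
r=cv2.minAreaRect((W[m][:,:2]*1e3).astype(np.float32));print("held",r,np.median(W[m][:,2]))
```

```text
tcp [549.  169.4 130. ] yaw 77.7 tilt 0.07 -> shift mm [ 0.9 -0.2 86. ] turn -0.005 open 45.8 t 11.2
held ((547.0381469726562, 169.73858642578125), (46.72441482543945, 46.9469108581543), 77.53878021240234) 0.13405089863673098
```

View pics/w6.png

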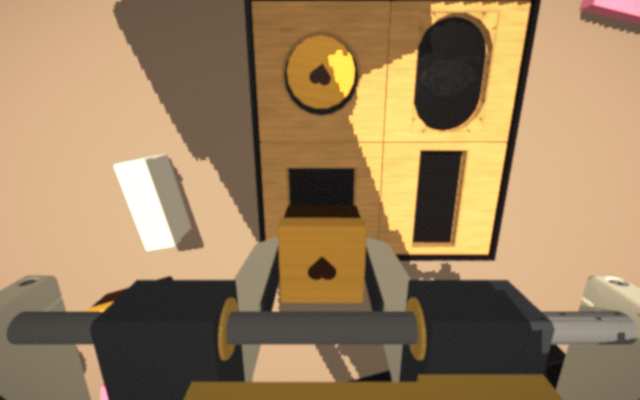

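The round tin is seated at (321,73). The square carton is held at (322,260), lined up over the square recess. Lowering it.

Emit:
move_tool --increments '[0.03, 0, 0, 0.6, 0, 0.03, 0, 0, 0.6, 0, 0.03, 0, 0, 0.32, 0, 0.03, 0, 0, 0.2, 0, 0.03, 0, 0, 0, 0, 0.03, 0, 0, 0, 0, 0.065, 0, 0, 0, 0, 0.065, 0, 0, 0, 0, 0.065, 0, 0, 0, 0, 0.065, 0, 0, -0.6, 0, 0.065, 0, 0, -1, 0, 0.085, 0, 0, -1, 0, 0.085, 0, 0, -1, 0, 0.085, 0, 0, 0, 0, 0.085, 0, 0, 0, 0]'

```text
t: 12.75
tool_pos: [0.5506, 0.169, 0.227]
orientation: [0.333, 3.12, 0.002]
force: [-0.2, 0.2, -0.6]
opening: 0.0845
gripper_force: 0.0
```

Run:
```python
from h import *
c=snap("wrist","w7");to(613,-36.5,150,78)
W=cloud(c);hsv=cv2.cvtColor(c["image"],cv2.COLOR_RGB2HSV)
gold=(abs(W[...,2]-.047)<.008)&(hsv[...,1]>120)&(hsv[...,2]>60)&(abs(W[...,1]-.169)<.05)&(c["depth"]>.05)&(abs(W[...,0]-.548)<.05)
r=cv2.minAreaRect((W[gold][:,:2]*1e3).astype(np.float32));print("placed square",r,"z",np.median(W[gold][:,2]))
```

```text
tcp [549.4 168.7 224.6] yaw 77.8 tilt 0.03 -> shift mm [-105.5 -187.2   74.6] turn -0.003 open 84.7 t 12.8
placed square ((548.0138549804688, 168.74732971191406), (45.725982666015625, 46.014427185058594), 76.95999908447266) z 0.04713012141214168
```

Square carton is seated: top at 47.1 mm, centre (548,168.7). Next is the slim carton.

Scaled: -0.0375 m is -0.75, -0.021 m is -0.42, 0.14 rad / 3.1416 = 0.0446.

Emit:
move_tool --increments '[0.06, -0.42, -0.75, 0.1, 0, 0.06, -0.42, -0.75, 0.1, 0, 0.06, -0.42, -0.75, 0.1, 0, 0.06, -0.42, -0.75, 0.1, 0, 0.06, -0.42, -0.75, 0.1, 0, 0.06, 0, 0, 0, 0.0446, 0.06, 0, 0, 0, 0.0446, 0.06, 0, 0, 0, 0.0446, 0.06, 0, 0, 0, 0.0446, 0.06, 0, 0, 0, 0.0446, 0.06, 0, 0, 0, 0.0446, 0.06, 0, 0, 0, 0.0446, 0.06, 0, 0, 0, 0.0446, 0.06, 0, 0, 0, 0.0446, 0.06, 0, 0, 0, 0, 0.06, 0, 0, 0, 0]'

```text
t: 14.4
tool_pos: [0.6115, -0.0366, 0.1977]
orientation: [-2.103, -2.33, 0.003]
force: [0.2, 0.4, -0.0]
opening: 0.06
gripper_force: 0.0
```

Run:
```python
from h import *
c=snap("wrist","w8");to(613,-36.5,35,5.3)
W=cloud(c);hsv=cv2.cvtColor(c["image"],cv2.COLOR_RGB2HSV)
m=(abs(W[...,2]-.040)<.004)&(hsv[...,0]>10)&(hsv[...,0]<32)&(hsv[...,1]>140)&(hsv[...,2]>60)&(c["depth"]>.05)&(np.hypot(W[...,0]-.613,W[...,1]+.0365)<.055)
v,u=np.nonzero(m)
r=cv2.minAreaRect((ray(c,np.c_[u,v],.04)[:,:2]*1e3).astype(np.float32));print("slim",r,"z",np.median(W[m][:,2]),u.mean(),v.mean())
```

```text
tcp [611.7 -36.7 198.1] yaw 5.8 tilt 0.14 -> shift mm [-1.000e-01  1.700e+00  1.631e+02] turn 0.009 open 59.9 t 14.45
slim ((611.1492919921875, -33.138702392578125), (25.250410079956055, 74.91412353515625), 5.230318546295166) z 0.040084834620964266 323.21006944444446 184.15972222222223
```

View pics/w8.png

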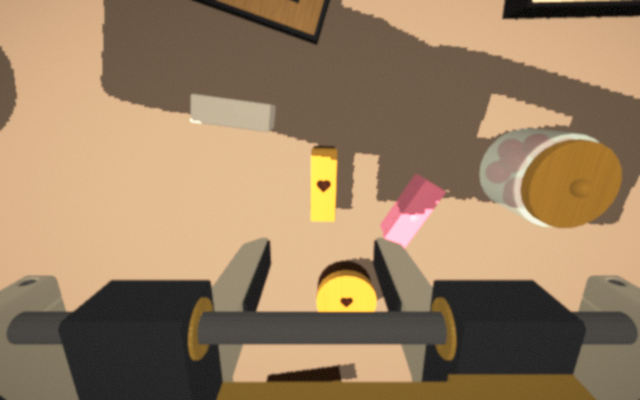

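The gold slim carton is at (323,184), with its heart and brown body visible. The white one is at (232,110), the pink one at (410,212) and the big tin at (346,290), all clear of the fingers. Grasping it.

Scaled: -0.05 m is -1, -0.045 m is -0.9, 0.01 rad / 3.1416 = 0.0032.

Emit:
move_tool --increments '[0.055, 0.03, 0.01, 0.8, 0.0032, 0.055, 0, 0, 0.9, 0, 0.055, 0, 0, 0.8, 0, 0.055, 0, 0, 0.5, 0, 0.055, 0, 0, 0.26, 0, 0.055, 0, 0, 0, 0, 0.015, 0, 0, 0, 0, 0.015, 0, 0, 0, 0, 0.015, 0, 0, 0, 0, 0.015, 0, 0, 0, 0, 0.015, 0, 0, 0, 0, 0.015, 0, 0, 0, 0, 0.015, 0, 0, 0, 0, 0.015, 0, 0, -0.9, 0, 0.015, 0, 0, -1, 0, 0.015, 0, 0, 0, 0]'

```text
t: 16.05
tool_pos: [0.6177, -0.0359, 0.1405]
orientation: [2.114, 2.309, 0.012]
force: [1.8, 0.9, 0.4]
opening: 0.0257
gripper_force: 20.0
```

```bash
python3 -c "
from h import *
to(570,270,130,78)"
```

```text
tcp [617.7 -35.9 140.5] yaw 5.1 tilt 0.74 -> shift mm [308.9 -20.7   9.3] turn -1.273 open 25.7 t 16.05
```

Scaled: -0.1415 rad / 3.1416 = -0.045.

Emit:
move_tool --increments '[0.015, 0, 0, 0, -0.045, 0.015, 0, 0, 0, -0.045, 0.015, 0, 0, 0, -0.045, 0.015, 0, 0, 0, -0.045, 0.015, 0, 0, 0, -0.045, 0.015, 0, 0, 0, -0.045, 0.015, 0, 0, 0, -0.045, 0.015, 0, 0, 0, -0.045, 0.015, 0, 0, 0, -0.045, 0.015, 0, 0, 0, 0, 0.015, 0, 0, 0, 0]'

```text
t: 17.15
tool_pos: [0.6126, -0.0352, 0.1312]
orientation: [-0.335, -3.123, -0.0]
force: [0.6, 0.8, -0.8]
opening: 0.0258
gripper_force: 20.0
```

```bash
python3 -c "
from h import *
to(570,270,130,78)"
```

```text
tcp [612.6 -35.2 131.2] yaw 77.8 tilt 0.03 -> shift mm [106.3 289.3   1.3] turn -0.004 open 25.8 t 17.15
```

Scaled: 0.0361 m is 0.722, 0.0133 m is 0.266.

Emit:
move_tool --increments '[0.015, 0.266, 0.722, 0, 0, 0.015, 0.266, 0.722, 0, 0, 0.015, 0.266, 0.722, 0, 0, 0.015, 0.266, 0.722, 0, 0, 0.015, 0.266, 0.722, 0, 0, 0.015, 0.266, 0.722, 0, 0, 0.015, 0.266, 0.722, 0, 0, 0.015, 0.266, 0.722, 0, 0, 0.015, 0, 0, 0, 0, 0.015, 0, 0, 0, 0]'

```text
t: 18.15
tool_pos: [0.5683, 0.2701, 0.1313]
orientation: [-0.329, -3.124, 0.001]
force: [0.0, -0.0, -1.7]
opening: 0.0256
gripper_force: 20.0
```

Run:
```python
from h import *
to(570,270,44,78)
c=snap('wrist','w9');W=cloud(c);hsv=cv2.cvtColor(c["image"],cv2.COLOR_RGB2HSV)
m=(abs(W[...,2]-.135)<.006)&(hsv[...,1]>120)&(hsv[...,2]>60)&(c["depth"]>.05)&(np.hypot(W[...,0]-.570,W[...,1]-.27)<.06)
r=cv2.minAreaRect((W[m][:,:2]*1e3).astype(np.float32));print("held",r,np.median(W[m][:,2]))
```

```text
tcp [568.3 270.1 131.3] yaw 78.0 tilt 0.03 -> shift mm [-1.7  0.3 87.3] turn -0.000 open 25.6 t 18.15
held ((561.6546630859375, 271.2546691894531), (26.705873489379883, 68.65299987792969), 77.40363311767578) 0.13365315723345939
```

View pics/w9.png

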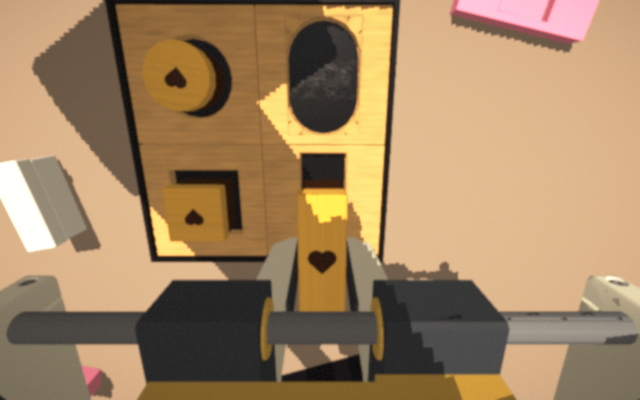

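Round tin is in its recess at (178,75) and the square carton at (195,212). The slim carton is held at (322,255), about 4 mm short of the recess centre along its length, so I'll shift it 4.5 mm and lower it.

Scaled: -0.05 m is -1, -0.03 m is -0.6.

Emit:
move_tool --increments '[0.015, -0.09, 0, 0.6, 0, 0.015, 0, 0, 0.6, 0, 0.015, 0, 0, 0.34, 0, 0.015, 0, 0, 0.2, 0, 0.015, 0, 0, 0, 0, 0.015, 0, 0, 0, 0, 0.045, 0, 0, 0, 0, 0.045, 0, 0, 0, 0, 0.045, 0, 0, 0, 0, 0.045, 0, 0, -0.6, 0, 0.045, 0, 0, -1, 0, 0.085, 0, 0, -1, 0, 0.085, 0, 0, -1, 0, 0.085, 0, 0, 0, 0, 0.085, 0, 0, 0, 0]'

```text
t: 19.7
tool_pos: [0.5743, 0.269, 0.2273]
orientation: [0.327, 3.12, 0.003]
force: [-0.6, 0.1, -0.8]
opening: 0.0723
gripper_force: 0.0
```

Run:
```python
from h import *
c=snap("wrist","w10");to(457,-350.3,180,93)
W=cloud(c);hsv=cv2.cvtColor(c["image"],cv2.COLOR_RGB2HSV)
gold=(abs(W[...,2]-.047)<.008)&(hsv[...,1]>120)&(hsv[...,2]>60)&(c["depth"]>.05)&(np.hypot(W[...,0]-.57,W[...,1]-.27)<.055)
r=cv2.minAreaRect((W[gold][:,:2]*1e3).astype(np.float32));print("placed slim",r,"z",np.median(W[gold][:,2]))
```

```text
tcp [573.2 268.5 224.8] yaw 78.0 tilt 0.04 -> shift mm [ -14.8 -629.5   44.6] turn -0.262 open 76.4 t 19.75
placed slim ((569.875244140625, 269.19830322265625), (25.608684539794922, 75.38516235351562), 77.27142333984375) z 0.04718718423403052
```

Slim carton is seated: centre (569.9,269.2), top at 47.2 mm. Now the oval tin.

Careful with the scale: shifts go in shares of 50 mm and turns go in shares of pi rad. That gives: -0.045 m is -0.9, 0.003 m is 0.06, -0.131 rad / 3.1416 = -0.0417.

Emit:
move_tool --increments '[0.085, -0.02, -0.9, 0.06, 0, 0.085, -0.02, -0.9, 0.06, 0, 0.085, -0.02, -0.9, 0.06, 0, 0.085, -0.02, -0.9, 0.06, 0, 0.085, -0.02, -0.9, 0.06, 0, 0.085, -0.02, -0.9, 0.06, 0, 0.085, -0.02, -0.9, 0.06, 0, 0.085, -0.02, -0.9, 0.06, 0, 0.085, -0.02, -0.9, 0.06, 0, 0.085, -0.02, -0.9, 0.06, 0, 0.085, -0.02, -0.9, 0.06, 0, 0.085, -0.02, -0.9, 0.06, 0, 0.085, -0.02, -0.9, 0.06, 0, 0.085, -0.02, -0.9, 0.06, 0, 0.085, 0, 0, 0, -0.0417, 0.085, 0, 0, 0, -0.0417, 0.085, 0, 0, 0, 0, 0.085, 0, 0, 0, 0]'

```text
t: 21.55
tool_pos: [0.4552, -0.35, 0.1808]
orientation: [0.077, -3.139, -0.003]
force: [0.2, 0.5, -0.2]
opening: 0.0849
gripper_force: 0.0
```

Run:
```python
from h import *
c=snap("wrist","w11");to(457,-350,35,93)
W=cloud(c);hsv=cv2.cvtColor(c["image"],cv2.COLOR_RGB2HSV)
m=(abs(W[...,2]-.040)<.004)&(hsv[...,1]>120)&(hsv[...,2]>60)&(c["depth"]>.05)&(np.hypot(W[...,0]-.457,W[...,1]+.350)<.06)
v,u=np.nonzero(m)
r=cv2.minAreaRect((ray(c,np.c_[u,v],.04)[:,:2]*1e3).astype(np.float32));print("oval",r,"z",np.median(W[m][:,2]),u.mean(),v.mean())
```

```text
tcp [ 455.5 -350.   181.4] yaw 92.8 tilt 0.12 -> shift mm [ -1.7  -0.3 146.4] turn -0.003 open 84.9 t 21.6
oval ((455.6310119628906, -350.52056884765625), (74.03437805175781, 43.67051315307617), 3.8962960243225098) z 0.04022219867734767 320.75735548632747 193.12184146763585
```

Scaled: -0.05 m is -1, -0.001 m is -0.02, 0.136 rad / 3.1416 = 0.0433.

Emit:
move_tool --increments '[0.085, -0.02, 0, 0.8, -0.0038, 0.085, 0, 0, 0.9, 0, 0.085, 0, 0, 0.7, 0, 0.085, 0, 0, 0.4, 0, 0.085, 0, 0, 0.12, 0, 0.085, 0, 0, 0, 0, 0.03, 0, 0, 0, 0, 0.03, 0, 0, 0, 0, 0.03, 0, 0, 0, 0, 0.03, 0, 0, 0, 0, 0.03, 0, 0, 0, 0, 0.03, 0, 0, 0, 0, 0.03, 0, 0, 0, 0, 0.03, 0, 0, -0.9, 0, 0.03, 0, 0, -1, 0, 0.03, 0, 0, 0, 0.0433, 0.03, 0, 0, 0, 0.0433, 0.03, 0, 0, 0, 0, 0.03, 0, 0, 0, 0]'

```text
t: 23.5
tool_pos: [0.4565, -0.3503, 0.1309]
orientation: [-0.319, -3.124, -0.001]
force: [-0.5, 0.5, -2.5]
opening: 0.0438
gripper_force: 20.0
```

```bash
python3 -c "
from h import *
to(468.5,292,130,78)"
```

```text
tcp [ 456.5 -350.3  130.9] yaw 78.4 tilt 0.07 -> shift mm [118.  631.5   1.5] turn 0.006 open 43.8 t 23.5
```

Scaled: 0.0451 m is 0.902, 0.0084 m is 0.168, 0.006 rad / 3.1416 = 0.0019.

Emit:
move_tool --increments '[0.03, 0.168, 0.902, 0, 0, 0.03, 0.168, 0.902, 0, 0, 0.03, 0.168, 0.902, 0, 0, 0.03, 0.168, 0.902, 0, 0, 0.03, 0.168, 0.902, 0, 0, 0.03, 0.168, 0.902, 0, 0, 0.03, 0.168, 0.902, 0, 0, 0.03, 0.168, 0.902, 0, 0, 0.03, 0.168, 0.902, 0, 0, 0.03, 0.168, 0.902, 0, 0, 0.03, 0.168, 0.902, 0, 0, 0.03, 0.168, 0.902, 0, 0, 0.03, 0.168, 0.902, 0, 0, 0.03, 0.168, 0.902, 0, 0, 0.03, 0, 0, 0, 0.0019, 0.03, 0, 0, 0, 0]'

```text
t: 25.1
tool_pos: [0.471, 0.292, 0.1307]
orientation: [-0.326, -3.123, 0.002]
force: [-1.0, -1.0, -1.4]
opening: 0.0438
gripper_force: 20.0
```

Run:
```python
from h import *
to(468.5,292,44,78)
c=snap('wrist','w12');W=cloud(c);hsv=cv2.cvtColor(c["image"],cv2.COLOR_RGB2HSV)
m=(abs(W[...,2]-.135)<.006)&(hsv[...,1]>120)&(hsv[...,2]>60)&(c["depth"]>.05)&(np.hypot(W[...,0]-.4685,W[...,1]-.292)<.06)
r=cv2.minAreaRect((W[m][:,:2]*1e3).astype(np.float32));print("held",r,np.median(W[m][:,2]))
```

```text
tcp [471.  292.  130.7] yaw 78.1 tilt 0.11 -> shift mm [ 2.4 -0.4 86.7] turn 0.001 open 43.8 t 25.1
held ((465.19134521484375, 292.8483581542969), (45.84075164794922, 65.36263275146484), 77.37860107421875) 0.1339912979271634
```

Scaled: -0.05 m is -1, -0.03 m is -0.6.

Emit:
move_tool --increments '[0.03, 0.02, 0, 0.6, 0, 0.03, 0, 0, 0.6, 0, 0.03, 0, 0, 0.34, 0, 0.03, 0, 0, 0.2, 0, 0.03, 0, 0, 0, 0, 0.03, 0, 0, 0, 0, 0.063, 0, 0, 0, 0, 0.063, 0, 0, 0, 0, 0.063, 0, 0, 0, 0, 0.063, 0, 0, -0.6, 0, 0.063, 0, 0, -1, 0, 0.085, 0, 0, -1, 0, 0.085, 0, 0, -1, 0, 0.085, 0.6, 0, -0.4, 0, 0.085, 0, 0, 0, 0, 0.085, 0, 0, 0, 0, 0.085, 0, 0, 0, 0]'

```text
t: 26.85
tool_pos: [0.4412, 0.2975, 0.2431]
orientation: [-0.334, -3.122, 0.002]
force: [0.0, -0.8, -0.5]
opening: 0.0851
gripper_force: 0.0
```

Run:
```python
from h import *
c=snap("wrist","w13");W=cloud(c);hsv=cv2.cvtColor(c["image"],cv2.COLOR_RGB2HSV)
for n,x,y in(("round",447,191),("square",548.5,169),("slim",570,270),("oval",468.5,292)):
    g=(abs(W[...,2]-.047)<.006)&(hsv[...,1]>120)&(hsv[...,2]>60)&(c["depth"]>.05)&(np.hypot(W[...,0]-x/1e3,W[...,1]-y/1e3)<.05)
    r=cv2.minAreaRect((W[g][:,:2]*1e3).astype(np.float32));print(n,np.round(r[0],1),np.round(r[1],1),round(r[2],1),"z %.1f"%(np.median(W[g][:,2])*1e3),"pct",np.round(np.percentile(W[g][:,2],[5,95])*1e3,1))
snap("scene","s2")
```

```text
round [445.6 191. ] [46.7 47.1] 75.7 z 47.1 pct [45.5 48.3]
square [548.8 175.9] [32.2 45.5] 77.7 z 47.1 pct [44.  48.4]
slim [569.9 268.4] [25.3 77. ] 78.2 z 47.2 pct [45.7 48.4]
oval [469.4 291. ] [43.2 73.7] 78.4 z 47.2 pct [45.8 48.4]
```

View pics/w13.png

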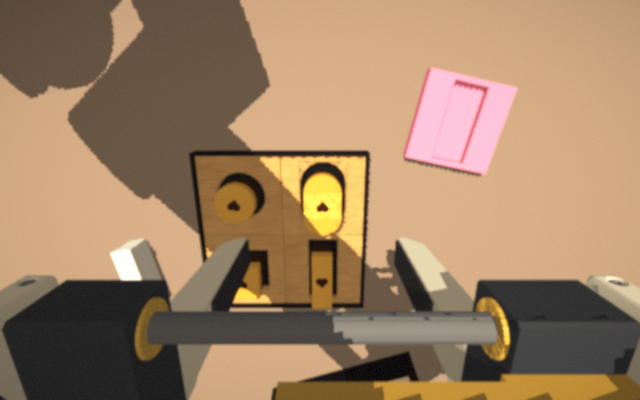

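View pics/s2.png

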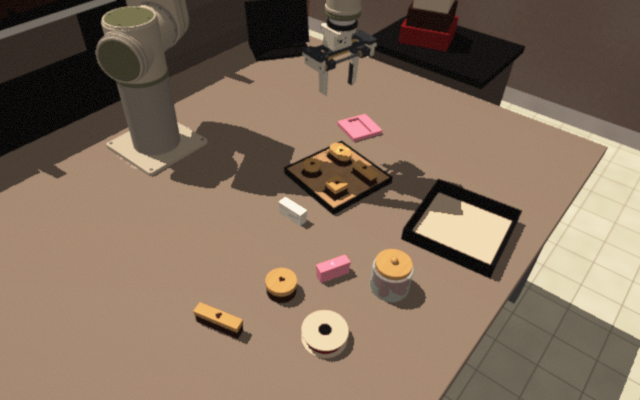

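The wrist view has the round tin at (237,203), oval at (323,200), slim at (322,280) and square at (255,280). All lids are at 47 mm and each pack is in its own recess; the square is partly hidden by a finger here, but was measured whole earlier. The scene view shows the big tin (281,283) and long carton (218,319) unmoved, with the gripper clear.

```bash
python3 -c "
from plant import robot
print(robot.close_job())"
```

```text
the job is handed in; nothing more can be done
None
```

The job is handed in: all four packs measured flat in their own recesses, and the big round tin and long carton stand where they were; no verdict was returned.

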